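# Latch a sprung drilling fixture open and push the handle blank in

## Robot

A 6-joint arm with a two-finger parallel gripper is mounted at the origin on a cart in front of the work surface, level with it; the furniture and walls round the work are solid. World frame = base frame: x ahead of the robot, y to its left, z up, the work surface at z = 0. Lengths are in m, angles in rad, forces in N, time in s.
With the tool pointing down it reaches from about 0.375 to 0.9 m from the base axis. Payload 3.1 kg.
Tool frame: the origin (TCP) lies at the very end of the fingers, on their centre line; the grasp point (between the pads) lies 19 mm behind it; z points along the fingers, y is the line along which they close (so a half turn about z gives the same grasp; the last joint's range is limited). The gripper opens to 87 mm and grips with 3 to 60 N. Pads are 19 mm wide; open, the fingers measure 117 mm over their backs; the gripper's body (75 mm by 190 mm) begins 51 mm behind the grasp point.
Start: joints at [1.052, 0.527, 1.433, -0, 1.181, -0.178], TCP at [0.208, 0.589, 0.223] pointing down, gripper open.
Joint ranges: [-3.08, 3.08], [-0.75, 2.2], [0.22, 2.44], [-1.43, 4.57], [0, 2.65], [-2.85, 2.85]. Speed limits (rad/s): [2.79, 2.79, 3.14, 3.14, 3.14, 3.14].

## Interface

Orientations are given as a unit quaternion [x, y, z, w].
In Python, from rig import status, viewer, robot gives the robot as it stands.
- The arm moves only by the tool arm_command, never from a script. Its arguments are lists of equal length, an entry for each row: "delta_rot": the turn, a rotation vector about the tool's x, y, z in degrees, a list of three; "delta_pos": the shift along the tool's x, y, z in m, a list of three; "gripper": the closure, from -1 (fully open) to 1 (shut). In form: {"delta_rot": [[rx, ry, rz], ...], "delta_pos": [[dx, dy, dz], ...], "gripper": [gripper, ...]}. A call has 1 to 12 rows; each row is the pose to reach, as a shift and turn from the pose commanded when the call began, along the tool's axes at that moment; what a row does not reach only later rows make up. A row lasts 1/12 s, in which the tool goes at most 41.7 mm and 7.16 degrees, less where a joint would pass 70% of its speed; a pose out of reach is approached as far as the arm can. A call with a gripper value outside its range is refused whole. The fingers move at their own pace and stop on an object; "grip_force" is the grip in N (left out, the last holds). Time passes only in rows, so rows that repeat a pose let the fingers close. It gives the time, the measured TCP pose, the force, the opening and the grip force at its end, in the units of the state.
- status.get_obs(): the state, without advancing time (a new reading comes with each control period).
- viewer.camera(name): name is "scene" or "side" or "wrist"; returns a dict with "pixels" (400x640x3 uint8, blue, green, red), "fx", "fy", "cx", "cy" (pixels), "pose" (4x4, takes a point from camera to world coordinates); the wrist camera has in their place "mount" (4x4, takes a point from camera to tool coordinates, whose origin is the TCP and whose axes are the flange's). Camera axes: x right, y down, z forward; pixel columns grow to the right and rows downward; lengths in m; the calibration is good to about 2 mm. A picture is of the moment at which its call begins: read the wrist's pose just before it. There is no depth.
- robot.hand_in(): hands the job in; it is judged then, once.
The state is a dict: "time": time; "q": joint angles; "joint_velocities": joint speeds; "joint_torque": joint torques, N m; "position": TCP position; "tool_rot": TCP orientation; "ft_force": force on the tool from outside, world axes, zero at the start; "moment": the same for the moment, N m; "grip_width": finger opening in m; "grip_force": force on a finger pad.
Only numpy, scipy, OpenCV 4.12 (cv2) and the standard library are available. Lean on these libraries where they do the work, as an engineer would, in place of code of your own. Each camera call takes 0.05 s, during which the arm holds its last target. There are 200 camera calls.

## Task

The knife handle blank is to be bored next. With the fingertips push the fixture's sprung slide back by its upright push plate until the catch drops, and let it come back so that it stays latched open; then push the blank across the bed, between the slide's nose and the drill bush plate, until it lies flat along the back fence. Only push: do not pinch or lift anything, leave the slide latched (the ferrule goes on before clamping), and leave the other things alone.

Things in the scene. Friction and masses are not known exactly. Their poses are not given: they have to be found in the camera images.
- fixture: boring fixture for knife handles, fixed to the bench: dark wooden board 133 x 314 x 10 mm with metal fittings. Its y is its long direction (+y to the robot's left, turned up to 0.2 rad), +x points away from the robot, z up. Origin on the bench under the work axis; board from x -88 to +45, y -192 to +122 mm. A guide rod comes out of the right end by up to 67 mm as the slide is pushed
- tail_slide (a joint): how far the slide is pushed back (m): 0 home, 0.060 end stop; opens toward the fixture's -y. A spring drives it home, 3 N at 0, 6 N at 0.036, 8 N at 0.060. Past about 0.042 the catch snaps in behind a tab on the slide; let go, the slide comes back and stays on the catch at 0.036 (latched open, mid position). Let go earlier it returns home
- push_face (a point): moves with the slide: centre of the face to push, which looks to the fixture's +y, 52 mm above the bench. The upright steel push plate is 40 mm wide (x), 6 thick (y), and reaches from 36 to 68 mm above the bench. Before it the slide's flat top (36.5 mm high, 42 wide) runs 37 mm on toward +y, free for a fingertip above it. Axes as the fixture's; push toward -y
- nose_end (a point): moves with the slide: centre of the end of its brass nose (21 mm across), on the work axis, 24.5 mm above the bench; at the fixture's y = -35 mm at home, -71 latched. Gap to the bush plate: 120 mm at home, too short for the blank, 156 mm latched
- bush_face (a point): centre of the bore in the upright drill bush plate at the fixture's left end, on the face that looks to -y (fixture x = 0, y = +85 mm), 24.5 mm above the bench; the plate is 60 wide, 52 high. The pale ferrule stands on the board before and left of it
- fence_face (a point): middle of the foot of the back fence's face, which looks toward the robot (fixture x = +12.5, y = +20 mm, 12 mm above the bench). The fence runs along y from -45 to +85 mm, top 30 mm above the bench. From its foot the flat bed plate, 12 mm above the bench, reaches 92 mm toward the robot (y -70 to +85 mm)
- catch_pivot (a point): pivot of the brass catch lever, beside the slide on the robot's side (fixture x = -42, y = -103.5 mm; lever 27 mm above the bench, 60 mm long, its thumb tail toward the bed, top 34 mm above the bench). Its own spring holds it in; it drops by itself and need not be touched. Pressing its tail would let the slide go
- blank: octagonal wooden handle blank, 25 x 132 x 25 mm, long along its own y, about 50 g, loose on the bed plate in front of the work axis (38 to 52 mm), within 0.08 rad of the fixture's y; origin at the centre of its underside as it lies at the start. It slides or rolls easily
- blank_center (a point): centre of the blank, 12.5 mm above the bed plate (24.5 mm above the bench). In place it lies on the work axis: fixture x = 0, y about +7 mm
- ferrule: pale ferrule (short tube, 26 mm across, 22 mm high) standing upright on the front left corner of the fixture's board, 10 mm above the bench; origin at the centre of its underside
- dark_ferrule: black ferrule, 26 mm across, 22 mm high, on the bench behind the fixture
- brush: wooden scrub brush, 156 mm long, 26 mm high, along the right edge of the bench
- wedge: small dark wooden wedge, 75 x 26 x 22 mm, by the right edge of the bench, nearer the robot than the brush

How it is judged:
On the way, in this order (a step that is already met when the one before it is completed fails the run):
1. the slide is pushed back past its catch (value of joint tail_slide above 0.041 m), for 0.05 s.
2. the slide has been let go, has come back and rests latched at mid position, the fingers touching nothing (value of joint tail_slide between 0.033 and 0.0385 m and velocity of joint tail_slide between -0.005 and 0.005 m/s and contact force between the fingers and anything else below 0.3 N), for 0.3 s.
3. the blank lies flat along the back fence between nose and bush plate (x of blank_center in the frame of fixture between -0.004 and 0.004 m and y of blank_center in the frame of fixture between -0.006 and 0.02 m and angle between the y axis of blank and the y axis of fixture, either way round below 0.05 rad), for 0.2 s.
At the end, for the whole second after the job is handed in: The slide stands still, latched at 0.033 to 0.0385 m; the blank lies on the bed at rest, its centre within 4 mm of the fixture's x = 0 and between y = -6 and +20 mm, parallel to the fence within 0.05 rad (all of step 3 and value of joint tail_slide between 0.033 and 0.0385 m and velocity of joint tail_slide between -0.005 and 0.005 m/s and linear speed of blank below 0.01 m/s and height (world z) of blank_center below 0.028 m); the robot touches nothing.
It fails at once if the blank is lifted (centre more than 12 mm above where it lies) (height (world z) of blank_center above 0.0365 m).
It fails at once if the blank is pinched between the fingers (x of the grasp point in the frame of blank between -0.008 and 0.008 m and z of the grasp point in the frame of blank between -0.005 and 0.027 m and y of the grasp point in the frame of blank between -0.07 and 0.07 m and contact force between the fingers and blank above 0.5 N).
It fails at once if the push plate is pinched between the fingers (y of the grasp point in the frame of push_face between -0.007 and 0.001 m and x of the grasp point in the frame of push_face between -0.024 and 0.024 m and z of the grasp point in the frame of push_face below 0.016 m and contact force between the fingers and anything else above 1 N).
It fails at once if a bystander is moved by more than 15 mm (distance of any of ferrule, dark_ferrule, brush, wedge from where it was at the start of the episode above 0.015 m).
It also fails if it takes over 50 s, if anything falls off the work surface, if the arm or the gripper's body presses on something with over 40 N, if the wrist force passes 120 N, or if a joint passes its speed limit or range.

## Working session

There is one attempt and no reset: what is moved stays moved. The work goes in short steps, Python scripts to look and compute and a tool call to move; the robot and the scene stay as the last step left them, time stands still between calls to the robot, and variables do not carry over. Pictures are saved under pics/ and viewed, at most 10 in all, crops included, and the job is handed in when it is done.

Besides the shell and the picture viewer there is one more tool, called after "Request:" as a command line: name --argument value ..., lists and objects as JSON in quotes. arm_command: Moves the arm, as the interface text tells. Its arguments: {"type":"object","properties":{"delta_rot":{"type":"array","items":{"type":"array","items":{"type":"number"}}},"delta_pos":{"type":"array","items":{"type":"array","items":{"type":"number"}}},"gripper":{"type":"array","items":{"type":"number"}},"grip_force":{"type":"number"}},"required":["delta_rot","delta_pos","gripper"]}

```bash
ls; mkdir -p pics
python3 - <<'E'
from rig import status, viewer
import cv2,numpy as np
o=status.get_obs(); print({k:np.round(v,3).tolist() for k,v in o.items()})
ims=[]
for n in("scene","side"):
    c=viewer.camera(n); cv2.imwrite(f"pics/{n}0.png",c["pixels"]); print(n,c["fx"],c["fy"],c["cx"],c["cy"],np.round(c["pose"],4).tolist())
E
```

```text
pics
{'time': 0.0, 'q': [1.052, 0.528, 1.434, -0.0, 1.181, -0.178], 'joint_velocities': [-0.0, -0.0, -0.0, 0.0, 0.001, 0.001], 'joint_torque': [0.0, -44.004, -17.659, 0.063, 0.058, -0.0], 'position': [0.208, 0.589, 0.222], 'tool_rot': [0.169, 0.986, -0.001, -0.0], 'ft_force': [-0.268, -0.17, 0.526], 'moment': [0.015, -0.026, -0.013], 'grip_force': 0.0, 'grip_width': 0.087}
scene 431.68047367166906 431.68047367166906 317.8712543169189 204.77998809718798 [[0.41, 0.4106, -0.8145, 1.2537], [0.912, -0.1998, 0.3583, -0.4411], [-0.0156, -0.8897, -0.4563, 0.4719], [0.0, 0.0, 0.0, 1.0]]
side 448.53318583833243 448.53318583833243 319.62724464931335 209.18935323937447 [[-0.9998, 0.0145, 0.0126, 0.5252], [-0.0025, 0.5509, -0.8346, 0.7111], [-0.019, -0.8345, -0.5507, 0.6121], [0.0, 0.0, 0.0, 1.0]]
```

View pics/scene0.png

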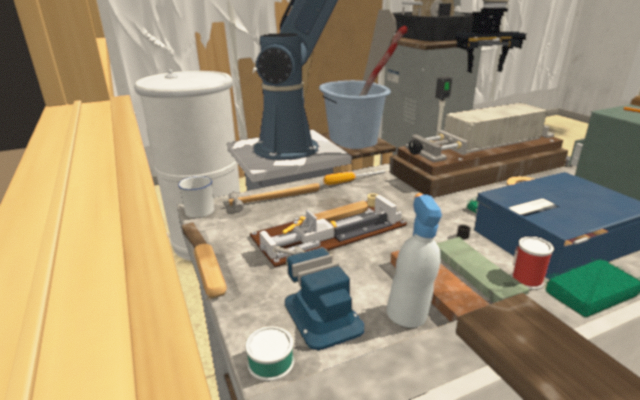

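View pics/side0.png

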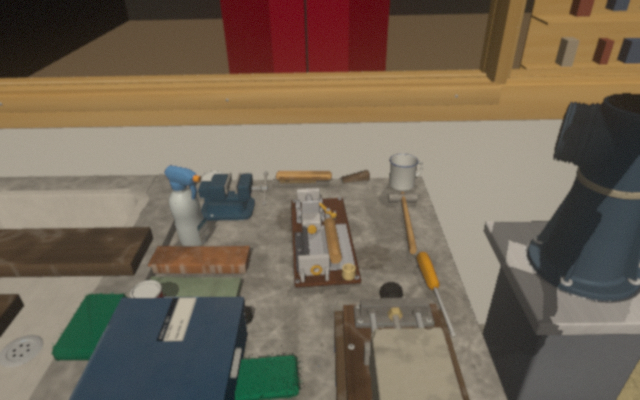

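```bash
cat > h.py <<'E'
import numpy as np,cv2
from scipy.spatial.transform import Rotation as R
from rig import status,viewer
def wristcam(name):
    o=status.get_obs(); c=viewer.camera("wrist"); T=np.eye(4); T[:3,:3]=R.from_quat(o["tool_rot"]).as_matrix(); T[:3,3]=o["position"]
    c["pose"]=T@c["mount"]; cv2.imwrite(f"pics/{name}.png",c["pixels"]); np.savez(f"{name}.npz",K=[c["fx"],c["fy"],c["cx"],c["cy"]],P=c["pose"]); return c
def ray(c,uv,z):
    fx,fy,cx,cy=c["K"]; P=c["P"]
    d=P[:3,:3]@np.array([(uv[0]-cx)/fx,(uv[1]-cy)/fy,1]); return P[:3,3]+d*(z-P[2,3])/d[2]
def proj(c,p):
    fx,fy,cx,cy=c["K"]; q=np.linalg.inv(c["P"])@np.r_[p,1]; return q[0]/q[2]*fx+cx,q[1]/q[2]*fy+cy
E
python3 - <<'E'
from h import *
for n in("scene","side"):
    c=viewer.camera(n); np.savez(f"{n}.npz",K=[c["fx"],c["fy"],c["cx"],c["cy"]],P=c["pose"])
c=np.load("side.npz")
for uv in[(292,200),(348,199),(358,279),(299,286)]: print(ray(c,uv,.01).round(3))
o=status.get_obs(); print(viewer.camera("wrist")["mount"].round(3)); print(R.from_quat(o["tool_rot"]).as_matrix().round(3))
im=cv2.imread("pics/side0.png")[175:300,260:390]; a=cv2.resize(im,None,fx=4.5,fy=4.5,interpolation=cv2.INTER_CUBIC); cv2.imwrite("pics/sc.png",a)
E
```

```text
[ 0.609 -0.245  0.01 ]
[ 0.468 -0.246  0.01 ]
[0.463 0.05  0.01 ]
[0.578 0.068 0.01 ]
[[-0.001 -0.963 -0.268  0.073]
 [ 1.    -0.001  0.001 -0.001]
 [-0.001 -0.268  0.963 -0.162]
 [ 0.     0.     0.     1.   ]]
[[-0.943  0.333 -0.001]
 [ 0.333  0.943 -0.001]
 [ 0.    -0.001 -1.   ]]
```

View pics/sc.png

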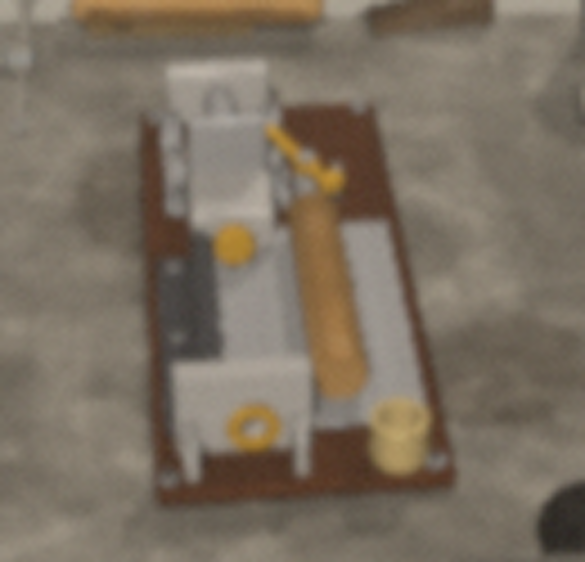

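Request:
arm_command --delta_rot '[[0, 0, 0], [0, 0, 0], [0, 0, 0], [0, 0, 0], [0, 0, 0], [0, 0, 0], [0, 0, 0], [0, 0, 0], [0, 0, 0], [0, 0, 0], [0, 0, 0]]' --delta_pos '[[-0.25, -0.27, -0.03], [-0.25, -0.27, -0.03], [-0.25, -0.27, -0.03], [-0.25, -0.27, -0.03], [-0.25, -0.27, -0.03], [-0.25, -0.27, -0.03], [-0.25, -0.27, -0.03], [-0.25, -0.27, -0.03], [-0.25, -0.27, -0.03], [-0.25, -0.27, -0.03], [-0.25, -0.27, -0.03]]' --gripper '[1, 1, 1, 1, 1, 1, 1, 1, 1, 1, 1]'

```text
time: 1.17
position: [0.355, 0.2501, 0.2529]
tool_rot: [0.172, 0.985, 0.0, 0.0]
ft_force: [-0.9, 0.5, -0.3]
grip_width: 0.0217
grip_force: 0.0
```

Request:
arm_command --delta_rot '[[0, 0, -23], [0, 0, -23], [0, 0, -23], [0, 0, -23], [0, 0, -23], [0, 0, -23], [0, 0, -23], [0, 0, -23], [0, 0, -23], [0, 0, -23], [0, 0, -23], [0, 0, -23]]' --delta_pos '[[-0.25, -0.27, 0], [-0.25, -0.27, 0], [-0.25, -0.27, 0], [-0.25, -0.27, 0], [-0.25, -0.27, 0], [-0.25, -0.27, 0], [-0.25, -0.27, 0], [-0.25, -0.27, 0], [-0.25, -0.27, 0], [-0.25, -0.27, 0], [-0.25, -0.27, 0], [-0.25, -0.27, 0]]' --gripper '[1, 1, 1, 1, 1, 1, 1, 1, 1, 1, 1, 1]'

```text
time: 2.17
position: [0.4996, -0.0854, 0.2519]
tool_rot: [-0.031, 1.0, 0.001, -0.001]
ft_force: [-0.9, 1.2, 0.7]
grip_width: 0.0003
grip_force: 0.0
```

Run:
```python
from h import *
wristcam("w1"); o=status.get_obs(); print(o["position"],R.from_quat(o["tool_rot"]).as_matrix().round(3),o["grip_width"],o["q"])
im=cv2.imread("pics/w1.png"); cv2.imwrite("pics/w1b.png",cv2.resize(im,None,fx=1.25,fy=1.25))
```

```text
[ 0.49896017 -0.08449856  0.25195203] [[-0.998 -0.063 -0.002]
 [-0.063  0.998  0.002]
 [ 0.002  0.002 -1.   ]] 0.0002185541296832248 [-3.89471233e-01  3.31151226e-01  1.68873276e+00  1.03208663e-03
  1.12441009e+00 -2.02352016e+00]
```

View pics/w1b.png

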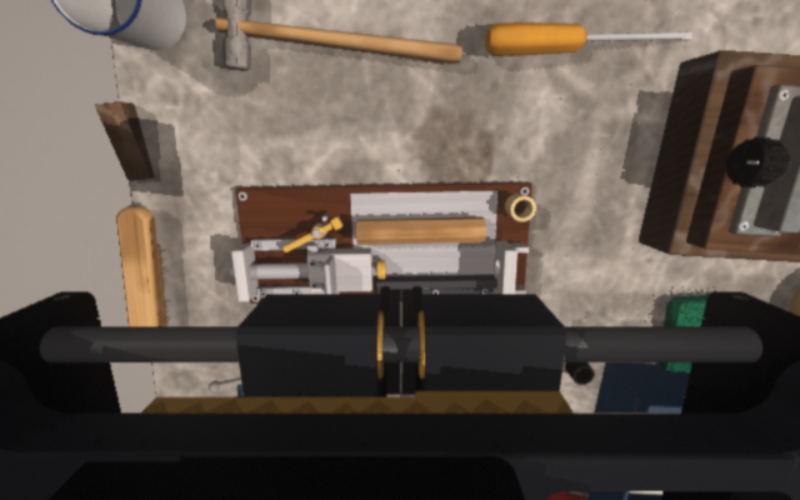

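Run:
```python
from h import *
im=cv2.imread("pics/w1.png"); c=np.load("w1.npz")
hsv=cv2.cvtColor(im,cv2.COLOR_BGR2HSV)
for p in [(210,175),(300,148),(340,185),(330,164),(415,160),(165,110)]: print(p,hsv[p[1],p[0]])
# front edge of board: per column strongest bright->dark drop in rows 140..156
g=cv2.GaussianBlur(cv2.cvtColor(im,cv2.COLOR_BGR2GRAY),(3,3),0).astype(float)
xs=np.arange(196,418,3); e=[]
for x in xs:
    d=g[138:158,x]-np.roll(g[138:158,x],-2); e.append(139+np.argmax(d[:-2]))
e=np.array(e); w=np.array([ray(c,(x,y),.01) for x,y in zip(xs,e)])
k=np.ones(len(xs),bool)
for _ in range(5):
    p=np.polyfit(w[k,1],w[k,0],1); r=w[:,0]-np.polyval(p,w[:,1]); k=abs(r)<.002
print("front line",p,k.sum(),len(xs)); th=-np.arctan(p[0]); print("yaw",th)
# ends along rows 155..170
L=[];Rr=[]
for y in range(152,172,2):
    d=g[y,180:205]-np.roll(g[y,180:205],-2); L.append(ray(c,(181+np.argmax(d[:-2]),y),.01))
    d=np.roll(g[y,410:436],-2)-g[y,410:436]; Rr.append(ray(c,(411+np.argmax(d[:-2]),y),.01))
ey=np.array([-np.sin(th),np.cos(th),0]);ex=np.array([np.cos(th),np.sin(th),0])
L=np.array(L);Rr=np.array(Rr)
l=np.median(L@ey);r=np.median(Rr@ey); print("ends",l,r,r-l, np.std(L@ey),np.std(Rr@ey))
f=np.median((w@ex)[k]); oy=((l+192e-3)+(r-.122))/2; O=(f+.088)*ex+oy*ey; print("origin",O)
F=lambda p:((p-O)@ex,(p-O)@ey)
m=cv2.inRange(hsv,(8,90,90),(22,255,255)); m[:,:270]=0;m[:,398:]=0;m[:165]=0;m[200:]=0
cs=max(cv2.findContours(m,0,1)[0],key=cv2.contourArea); b=cv2.boxPoints(cv2.minAreaRect(cs)); print(cv2.boundingRect(cs))
for q in b: print("blank",q,np.round(F(ray(c,q,.030)),4))
for q in [(188,198),(187,241),(197,198),(201,241)]: print("plate",np.round(F(ray(c,q,.068)),4))
for n,q,z in[("nose",(306,216),.0245),("catchtail",(268,179),.034),("bush",(412,200),.052),("bushL",(403,236),.052)]: print(n,np.round(F(ray(c,q,z)),4))
```

```text
(210, 175) [  9 157  96]
(300, 148) [  9 111  76]
(340, 185) [ 15 137 181]
(330, 164) [  7  16 202]
(415, 160) [ 18 108 184]
(165, 110) [ 13  40 172]
front line [-0.07904793  0.45918995] 74 74
yaw 0.0788839002488719
ends -0.30216524924347576 0.007870983808976715 0.3100362330524525 0.006230171879991742 0.007366971218730184
origin [ 0.55288611 -0.06879246  0.        ]
(285, 174, 104, 22)
blank [284.6599  175.69644] [-0.0537 -0.0582]
blank [387.8756  173.40274] [-0.0542  0.0732]
blank [388.31146 193.01529] [-0.0284  0.0748]
blank [285.09576 195.30899] [-0.0279 -0.0589]
plate [-0.0366 -0.168 ]
plate [ 0.0175 -0.1764]
plate [-0.0364 -0.1575]
plate [ 0.0178 -0.1594]
nose [ 0.0027 -0.033 ]
catchtail [-0.0506 -0.079 ]
bush [-0.0247  0.0993]
bushL [0.0226 0.0908]
```

Run:
```python
import cv2
im=cv2.imread("pics/w1.png")[135:245,180:440]; cv2.imwrite("pics/w1c.png",cv2.resize(im,None,fx=3,fy=3,interpolation=cv2.INTER_CUBIC))
```

```text
(no output)
```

View pics/w1c.png

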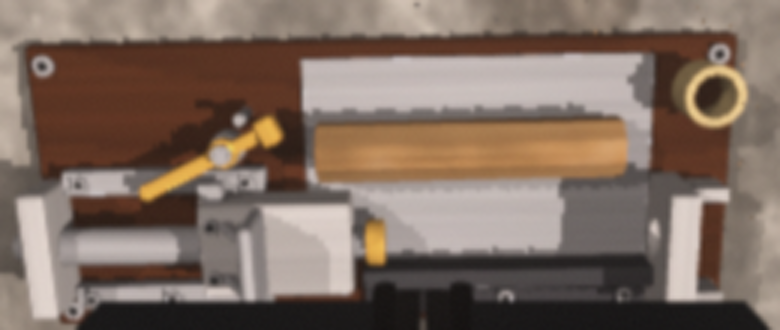

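Run:
```python
from h import *
c=np.load("w1.npz"); s=np.load("side.npz"); th=.079;O=np.array([.5529,-.0688,0])
ey=np.array([-np.sin(th),np.cos(th),0]);ex=np.array([np.cos(th),np.sin(th),0])
F=lambda p:np.round([(p-O)@ex*1e3,(p-O)@ey*1e3],1)
C=lambda x,y:(180+x/3,135+y/3); S=lambda x,y:(260+x/4.5,175+y/4.5)
for n,q,z in[("foot",(262,250),.0365),("top",(242,250),.068),("topback",(226,250),.068),("front",(354,250),.0365),("nose",(386,240),.0245),("bushtop",(672,250),.052),("bedR",(302,60),.012),("bedL",(655,60),.012),("tail",(283,130),.034),("pivot",(220,155),.031),("ferr",(718,95),.032),("screwR",(42,66),.011),("screwL",(720,54),.011)]: print(n,F(ray(c,C(*q),z)))
for n,q,z in[("foot",(232,175),.0365),("front",(235,212),.0365),("platetop",(230,118),.068),("pT_L",(190,120),.068),("pT_R",(270,120),.068),("bushtop",(240,362),.052),("bushL",(172,365),.052),("bushR",(308,360),.052)]: print("side",n,F(ray(s,S(*q),z)))
print("push_face world at y=-110:",O-.11*ey)
```

```text
foot [  0.9 -82.7]
top [ -9.9 -84.8]
topback [-10.  -91.1]
front [  1.7 -42.8]
nose [  1.4 -29.4]
bushtop [-1.1 90.8]
bedR [-77.8 -64.2]
bedL [-75.   89.9]
tail [-51.3 -70.9]
pivot [-40.3 -98.9]
ferr [-62.4 112. ]
screwR [ -77.2 -178.3]
screwL [-76.9 118.5]
side foot [ -1.8 -73.4]
side front [ -1.3 -40.5]
side platetop [ -2. -78.]
side pT_L [ 18.1 -78.3]
side pT_R [-21.9 -74. ]
side bushtop [ 4.6 95.4]
side bushL [34.2 94.5]
side bushR [-25.  97.]
push_face world at y=-110: [ 0.56158096 -0.17845692  0.        ]
```

Request:
arm_command --delta_rot '[[0, 0, -1], [0, 0, -1], [0, 0, -1], [0, 0, -1], [0, 0, -1], [0, 0, -1], [0, 0, -1], [0, 0, -1], [0, 0, -1], [0, 0, -1]]' --delta_pos '[[-0.057, -0.037, 0.03], [-0.057, -0.037, 0.06], [-0.057, -0.037, 0.09], [-0.057, -0.037, 0.12], [-0.057, -0.037, 0.15], [-0.057, -0.037, 0.18], [-0.057, -0.037, 0.195], [-0.057, -0.037, 0.205], [-0.057, -0.037, 0.205], [-0.057, -0.037, 0.205]]' --gripper '[1, 1, 1, 1, 1, 1, 1, 1, 1, 1]'

```text
time: 3.05
position: [0.5588, -0.1184, 0.0479]
tool_rot: [-0.04, 0.999, 0.0, -0.0]
ft_force: [0.1, -0.1, -0.5]
grip_width: 0.0009
grip_force: 0.0
```

Run:
```python
from h import *
ims=[]
for n in("scene","side"): ims.append(viewer.camera(n)["pixels"])
o=status.get_obs(); print(o["position"],R.from_quat(o["tool_rot"]).as_matrix().round(3).tolist(),o["ft_force"])
a=cv2.resize(ims[0][170:270,230:420],(760,400)); b=cv2.resize(ims[1][175:300,260:390],(208,200))
b=cv2.resize(ims[1][180:290,270:380],(400,400)); cv2.imwrite("pics/m1.png",cv2.resize(np.hstack([a,b]),None,fx=.69,fy=.69))
```

```text
[ 0.55985739 -0.11951097  0.04901161] [[-0.997, -0.08, 0.002], [-0.08, 0.997, -0.001], [-0.002, -0.001, -1.0]] [-1.1400621   0.05323976  0.38205072]
```

View pics/m1.png

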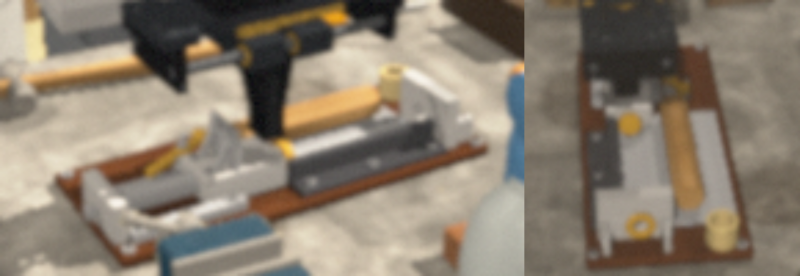

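Request:
arm_command --delta_rot '[[0, 0, 0], [0, 0, 0], [0, 0, 0], [0, 0, 0], [0, 0, 0], [0, 0, 0]]' --delta_pos '[[0, 0, 0.005], [0, -0.005, 0.005], [0, -0.01, 0.005], [0, -0.015, 0.005], [0, -0.02, 0.005], [0, -0.025, 0.005]]' --gripper '[1, 1, 1, 1, 1, 1]'

```text
time: 3.65
position: [0.561, -0.1449, 0.0428]
tool_rot: [-0.039, 0.999, 0.001, 0.0]
ft_force: [1.4, 4.6, 2.7]
grip_width: 0.0008
grip_force: 2.4
```

Request:
arm_command --delta_rot '[[0, 0, 0], [0, 0, 0], [0, 0, 0], [0, 0, 0], [0, 0, 0]]' --delta_pos '[[0, -0.004, 0], [0, -0.008, 0], [0, -0.012, 0], [0, -0.015, 0], [0, -0.015, 0]]' --gripper '[1, 1, 1, 1, 1]'

```text
time: 4.07
position: [0.5622, -0.1599, 0.0428]
tool_rot: [-0.039, 0.999, 0.0, 0.0]
ft_force: [0.5, 4.4, 2.8]
grip_width: 0.0006
grip_force: 2.4
```

Request:
arm_command --delta_rot '[[0, 0, 0], [0, 0, 0], [0, 0, 0], [0, 0, 0], [0, 0, 0], [0, 0, 0], [0, 0, 0], [0, 0, 0]]' --delta_pos '[[0, -0.004, 0], [0, -0.008, 0], [0, -0.012, 0], [0, -0.016, 0], [0, -0.02, 0], [0, -0.023, 0], [0, -0.023, 0], [0, -0.023, 0]]' --gripper '[1, 1, 1, 1, 1, 1, 1, 1]'

```text
time: 4.73
position: [0.5639, -0.1818, 0.0428]
tool_rot: [-0.039, 0.999, 0.001, 0.0]
ft_force: [0.8, 6.3, 3.4]
grip_width: 0.0004
grip_force: 3.4
```

Run:
```python
from h import *
ims=[]
for n in("scene","side"): ims.append(viewer.camera(n)["pixels"])
o=status.get_obs(); print(o["position"],o["ft_force"])
a=cv2.resize(ims[0][170:270,230:420],(760,400),interpolation=2)
b=cv2.resize(ims[1][180:290,270:380],(400,400)); cv2.imwrite("pics/m2.png",cv2.resize(np.hstack([a,b]),None,fx=.69,fy=.69))
```

```text
[ 0.56384796 -0.18166826  0.04276367] [0.62703809 6.0257757  3.6302595 ]
```

View pics/m2.png

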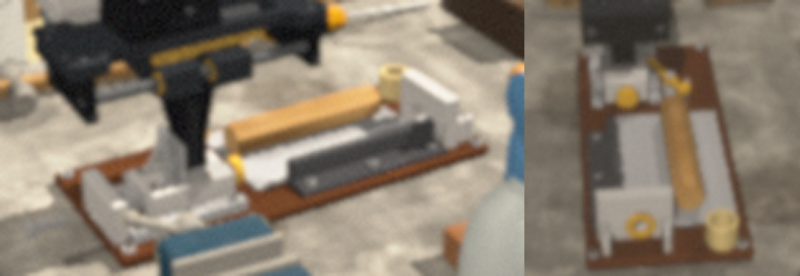

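Request:
arm_command --delta_rot '[[0, 0, 0], [0, 0, 0], [0, 0, 0], [0, 0, 0]]' --delta_pos '[[0, -0.002, 0], [0, -0.004, 0], [0, -0.006, 0], [0, -0.006, 0]]' --gripper '[1, 1, 1, 1]'

```text
time: 5.17
position: [0.5643, -0.1876, 0.0428]
tool_rot: [-0.039, 0.999, 0.001, -0.0]
ft_force: [1.6, 7.4, 3.8]
grip_width: 0.0002
grip_force: 3.7
```

```bash
cat > nose.py <<'E'
from h import *
# brass nose blob in side view: start picture vs now
s=np.load("side.npz"); th=.079
def nose(im):
    hsv=cv2.cvtColor(im,cv2.COLOR_BGR2HSV); m=cv2.inRange(hsv,(14,130,100),(28,255,255)); m[:205]*=1
    m[:,:303]=0; m[:,322]=0; m[:,322:]=0; m[:195]=0; m[245:]=0
    n,l,st,ce=cv2.connectedComponentsWithStats(m); i=1+np.argmax(st[1:,4]); return ce[i],st[i]
for im in(cv2.imread("pics/side0.png"),viewer.camera("side")["pixels"]):
    q,st=nose(im); p=ray(s,q,.0245); print(q,st,p.round(4), round(float(p@[-np.sin(th),np.cos(th),0]),4))
o=status.get_obs(); print(o["position"],o["ft_force"])
E
python3 nose.py
```

```text
[311.56363636 229.03636364] [308 225   8   9  55] [ 0.5564 -0.0995  0.0245] -0.1431
[310.38461538 217.81538462] [306 213  10  10  65] [ 0.5599 -0.1437  0.0245] -0.1875
[ 0.56434474 -0.1874824   0.04275989] [2.11620596 6.57728064 4.01884149]
```

Request:
arm_command --delta_rot '[[0, 0, 0], [0, 0, 0], [0, 0, 0], [0, 0, 0]]' --delta_pos '[[0, -0.002, 0], [0, -0.004, 0], [0, -0.005, 0], [0, -0.005, 0]]' --gripper '[1, 1, 1, 1]'

```text
time: 5.55
position: [0.5647, -0.1922, 0.0427]
tool_rot: [-0.039, 0.999, 0.001, -0.0]
ft_force: [2.4, 6.6, 5.1]
grip_width: 0.0005
grip_force: 3.9
```

Request:
arm_command --delta_rot '[[0, 0, 0], [0, 0, 0], [0, 0, 0], [0, 0, 0], [0, 0, 0], [0, 0, 0], [0, 0, 0], [0, 0, 0], [0, 0, 0], [0, 0, 0], [0, 0, 0]]' --delta_pos '[[0, 0.003, 0], [0, 0.006, 0], [0, 0.009, 0], [0, 0.012, 0], [0, 0.016, 0], [0, 0.02, 0], [0, 0.024, 0], [0, 0.026, 0], [0, 0.026, 0], [0, 0.026, 0], [0, 0.026, 0]]' --gripper '[1, 1, 1, 1, 1, 1, 1, 1, 1, 1, 1]'

```text
time: 6.47
position: [0.5627, -0.1683, 0.0424]
tool_rot: [-0.039, 0.999, -0.0, 0.0]
ft_force: [-0.4, -0.1, 0.4]
grip_width: 0.0009
grip_force: 0.0
```

```bash
python3 nose.py
```

```text
[311.56363636 229.03636364] [308 225   8   9  55] [ 0.5564 -0.0995  0.0245] -0.1431
[310.62068966 220.75862069] [307 217   9   8  58] [ 0.5592 -0.1318  0.0245] -0.1756
[ 0.56271668 -0.16830841  0.04248264] [ 0.1605782   0.112827   -0.41716139]
```

Request:
arm_command --delta_rot '[[0, 0, 0], [0, 0, 0], [0, 0, 0], [0, 0, 0], [0, 0, 0], [0, 0, 0], [0, 0, 0], [0, 0, 0], [0, 0, 0], [0, 0, 0], [0, 0, 0], [0, 0, 0]]' --delta_pos '[[0, 0, -0.03], [0, 0, -0.06], [0, 0, -0.08], [0.025, 0.035, -0.1], [0.05, 0.07, -0.1], [0.076, 0.108, -0.1], [0.076, 0.108, -0.1], [0.076, 0.108, -0.1], [0.076, 0.108, -0.1], [0.076, 0.108, -0.1], [0.076, 0.108, -0.1], [0.076, 0.108, -0.1]]' --gripper '[1, 1, 1, 1, -0.6, -0.6, -0.6, -0.6, -0.6, -0.6, -0.6, -0.6]'

```text
time: 7.52
position: [0.4797, -0.0674, 0.1424]
tool_rot: [-0.039, 0.999, -0.0, 0.001]
ft_force: [-0.1, 0.5, 0.0]
grip_width: 0.0456
grip_force: 0.0
```

```bash
python3 nose.py
python3 - <<'E'
from h import *
wristcam("w2"); s=viewer.camera("side")["pixels"]; im=cv2.imread("pics/w2.png"); o=status.get_obs(); print(o["position"],o["grip_width"],R.from_quat(o["tool_rot"]).as_matrix().round(3).tolist())
b=cv2.resize(s[180:290,270:380],(400,400)); cv2.imwrite("pics/m3.png",cv2.resize(np.hstack([im,b]),None,fx=.76,fy=.76))
E
```

```text
[311.56363636 229.03636364] [308 225   8   9  55] [ 0.5564 -0.0995  0.0245] -0.1431
[310.62068966 220.67241379] [307 217   9   8  58] [ 0.5592 -0.1322  0.0245] -0.1759
[ 0.47933729 -0.06716353  0.14234897] [-0.27717317  0.5352406  -0.33171968]
[ 0.47883671 -0.06676233  0.14232829] 0.05775917419639835 [[-0.997, -0.078, 0.0], [-0.078, 0.997, -0.0], [-0.0, -0.0, -1.0]]
```

View pics/m3.png

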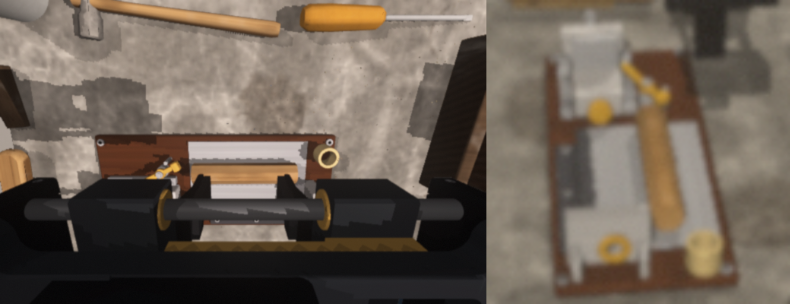

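Run:
```python
from h import *
c=np.load("w2.npz"); im=cv2.imread("pics/w2.png"); hsv=cv2.cvtColor(im,cv2.COLOR_BGR2HSV)
m=cv2.inRange(hsv,(8,90,90),(22,255,255)); m[:,:245]=0;m[:,398:]=0;m[:205]=0;m[245:]=0
th=.079;ex=np.array([np.cos(th),np.sin(th),0]);ey=np.array([-np.sin(th),np.cos(th),0]);O=np.array([.554,-.0634,0])
F=lambda p:np.round([(p-O)@ex*1e3,(p-O)@ey*1e3],1)
cs=max(cv2.findContours(m,0,1)[0],key=cv2.contourArea);print(cv2.boundingRect(cs))
for q in cv2.boxPoints(cv2.minAreaRect(cs)): print(q,F(ray(c,q,.03)))
k=1/.76
for n,q,z in[("bedR",(189,142),.012),("bedL",(305,141),.012),("screwR",(101,142),.011),("ferr",(327,157),.032),("tail",(178,167),.034)]: print(n,F(ray(c,(q[0]*k,q[1]*k),z)))
print("tcp",F(status.get_obs()["position"]))
```

```text
(245, 215, 147, 30)
[244.3791  215.22925] [-56.4 -70.4]
[390.76416 212.06985] [-59.3  67.5]
[391.38696 240.92691] [-30.1  69.9]
[245.00189 244.0863 ] [-27.  -71.8]
bedR [-79.7 -68.9]
bedL [-80.8  80.6]
screwR [ -79.6 -182.9]
ferr [-65.3 103.4]
tail [-53.4 -79.1]
tcp [-75.2   2.6]
```

Request:
arm_command --delta_rot '[[0, 0, 0], [0, 0, 0], [0, 0, 0], [0, 0, 0], [0, 0, 0], [0, 0, 0], [0, 0, 0], [0, 0, 0], [0, 0, 0]]' --delta_pos '[[0.004, 0, 0.02], [0.004, 0, 0.04], [0.004, 0, 0.06], [0.004, 0, 0.08], [0.004, 0, 0.1], [0.004, 0, 0.115], [0.004, 0, 0.122], [0.004, 0, 0.124], [0.004, 0, 0.124]]' --gripper '[-0.6, -0.6, -0.6, -0.6, -0.6, -0.6, -0.6, -0.6, -0.6]'

```text
time: 8.42
position: [0.4744, -0.0666, 0.0182]
tool_rot: [-0.039, 0.999, 0.0, -0.0]
ft_force: [-0.4, -0.1, 0.3]
grip_width: 0.0693
grip_force: 0.0
```

Request:
arm_command --delta_rot '[[0, 0, 0], [0, 0, 0], [0, 0, 0], [0, 0, 0], [0, 0, 0], [0, 0, 0], [0, 0, 0], [0, 0, 0], [0, 0, 0], [0, 0, 0], [0, 0, 0], [0, 0, 0]]' --delta_pos '[[-0.003, 0, 0], [-0.006, 0, 0], [-0.008, 0, 0], [-0.01, 0, 0], [-0.012, 0, 0], [-0.014, 0, 0], [-0.017, 0, 0], [-0.02, 0, 0], [-0.023, 0, 0], [-0.026, 0, 0], [-0.029, 0, 0], [-0.032, 0, 0]]' --gripper '[-0.6, -0.6, -0.6, -0.6, -0.6, -0.6, -0.6, -0.6, -0.6, -0.6, -0.6, -0.6]'

```text
time: 9.42
position: [0.5066, -0.0639, 0.0185]
tool_rot: [-0.04, 0.999, 0.0, -0.0]
ft_force: [-0.4, -0.3, 1.3]
grip_width: 0.0697
grip_force: 0.2
```

Request:
arm_command --delta_rot '[[0, 0, 0], [0, 0, 0], [0, 0, 0], [0, 0, 0], [0, 0, 0], [0, 0, 0], [0, 0, 0], [0, 0, 0]]' --delta_pos '[[-0.003, 0, 0], [-0.006, 0, 0], [-0.009, 0, 0], [-0.012, 0, 0], [-0.015, 0, 0], [-0.018, 0, 0], [-0.02, 0, 0], [-0.02, 0, 0]]' --gripper '[-0.6, -0.6, -0.6, -0.6, -0.6, -0.6, -0.6, -0.6]'

```text
time: 10.08
position: [0.527, -0.0624, 0.0186]
tool_rot: [-0.04, 0.999, -0.0, 0.0]
ft_force: [-0.3, -0.3, 0.2]
grip_width: 0.0694
grip_force: 0.0
```

```bash
python3 nose.py
python3 - <<'E'
from h import *
s=viewer.camera("side")["pixels"]; a=viewer.camera("scene")["pixels"]; 
a=cv2.resize(a[170:270,230:420],(760,400),interpolation=2)
b=cv2.resize(s[180:290,270:380],(400,400)); cv2.imwrite("pics/m4.png",cv2.resize(np.hstack([a,b]),None,fx=.69,fy=.69))
E
```

```text
[311.56363636 229.03636364] [308 225   8   9  55] [ 0.5564 -0.0995  0.0245] -0.1431
[311.5 243. ] [310 242   4   3  12] [ 0.5557 -0.0487  0.0245] -0.0924
[ 0.52659309 -0.06239192  0.01858996] [ 0.55847244 -0.6910902   0.08341138]
```

View pics/m4.png

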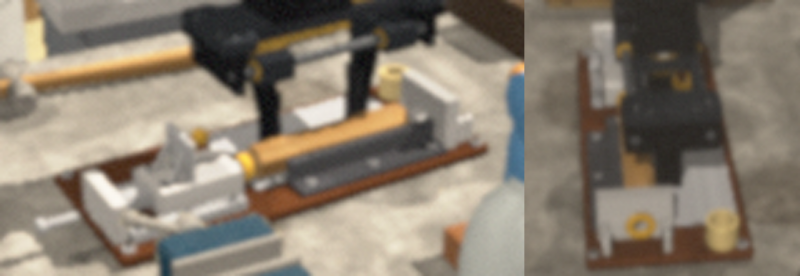

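Request:
arm_command --delta_rot '[[0, 0, 0], [0, 0, 0], [0, 0, 0], [0, 0, 0]]' --delta_pos '[[-0.0015, 0, 0], [-0.003, 0, 0], [-0.004, 0, 0], [-0.004, 0, 0]]' --gripper '[-0.6, -0.6, -0.6, -0.6]'

```text
time: 10.57
position: [0.5299, -0.062, 0.0185]
tool_rot: [-0.04, 0.999, 0.0, -0.001]
ft_force: [-1.4, -0.1, 1.5]
grip_width: 0.0697
grip_force: 0.6
```

Request:
arm_command --delta_rot '[[0, 0, 0], [0, 0, 0], [0, 0, 0]]' --delta_pos '[[-0.001, 0, 0], [-0.002, 0, 0], [-0.002, 0, 0]]' --gripper '[-0.6, -0.6, -0.6]'

```text
time: 10.82
position: [0.5299, -0.0619, 0.0184]
tool_rot: [-0.04, 0.999, 0.0, -0.002]
ft_force: [-6.3, -2.8, 2.7]
grip_width: 0.0695
grip_force: 2.7
```

Request:
arm_command --delta_rot '[[0, 0, 0], [0, 0, 0], [0, 0, 0], [0, 0, 0], [0, 0, 0], [0, 0, 0], [0, 0, 0], [0, 0, 0], [0, 0, 0], [0, 0, 0], [0, 0, 0], [0, 0, 0]]' --delta_pos '[[0.002, 0, 0], [0.005, 0, 0], [0.01, 0, 0], [0.015, 0, 0], [0.02, 0, -0.02], [0.03, 0, -0.05], [0.04, 0, -0.08], [0.06, 0, -0.11], [0.08, 0, -0.14], [0.09, 0, -0.17], [0.09, 0, -0.18], [0.09, 0, -0.18]]' --gripper '[-0.6, -0.6, -0.6, -0.6, -0.6, -0.6, -0.6, -0.6, -0.6, -0.6, -0.6, -0.6]'

```text
time: 11.82
position: [0.4434, -0.0695, 0.2013]
tool_rot: [-0.039, 0.999, -0.001, 0.003]
ft_force: [0.3, -0.1, -0.1]
grip_width: 0.0697
grip_force: 0.0
```

```bash
python3 nose.py
python3 - <<'E'
from h import *
wristcam("w3"); im=cv2.imread("pics/w3.png"); s=viewer.camera("side")["pixels"]
b=cv2.resize(s[180:290,270:380],(400,400),interpolation=2); cv2.imwrite("pics/m5.png",cv2.resize(np.hstack([cv2.resize(im[120:270,160:480],(850,400)),b]),None,fx=.64,fy=.64))
E
```

```text
[311.56363636 229.03636364] [308 225   8   9  55] [ 0.5564 -0.0995  0.0245] -0.1431
[312.09042553 231.7606383 ] [308 217  10  28 188] [ 0.5551 -0.0892  0.0245] -0.1328
[ 0.44302518 -0.06928651  0.19979656] [ 0.31362988 -0.78784812  0.28767808]
```

View pics/m5.png

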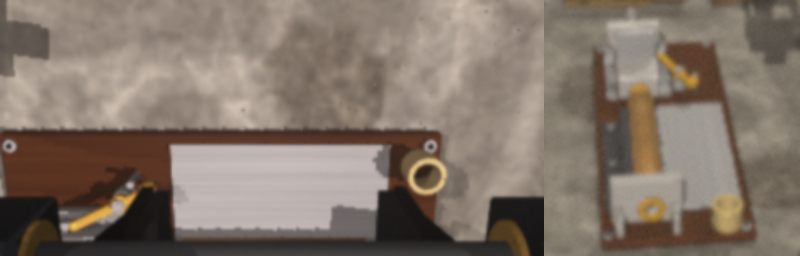

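Run:
```python
from h import *
s=np.load("side.npz"); im=viewer.camera("side")["pixels"].astype(float); sat=im[:,:,2]-im[:,:,0]
th=.079;ex=np.array([np.cos(th),np.sin(th),0]);ey=np.array([-np.sin(th),np.cos(th),0]);O=np.array([.554,-.0634,0])
F=lambda p:np.round([(p-O)@ex*1e3,(p-O)@ey*1e3],1)
for v in range(220,254,4):
    r=np.where(sat[v,296:330]>45)[0]+296
    if len(r): print(v,r[0],r[-1],"front",F(ray(s,(r[-1]+.5,v),.0245)),"back",F(ray(s,(r[0]-.5,v),.0245)))
for v in range(212,232): print(v,im[v,312].astype(int),end=" ")
```

```text
220 307 315 front [-11.6 -70.5] back [  9.  -72.7]
224 306 316 front [-12.8 -54.4] back [ 12.1 -57. ]
228 296 316 front [-11.7 -39. ] back [ 35.2 -43.8]
232 307 317 front [-12.8 -23.7] back [ 11.4 -26.2]
236 307 317 front [-11.7  -9.1] back [ 12.2 -11.5]
240 308 318 front [-12.8   5.5] back [10.8  3.1]
244 308 318 front [-11.8  19.4] back [11.5 17.1]
248 308 319 front [-12.9  33.3] back [12.3 30.7]
252 309 319 front [-11.9  46.6] back [10.9 44.3]
212 [157 169 178] 213 [156 167 175] 214 [146 158 170] 215 [125 148 166] 216 [ 94 140 170] 217 [ 68 137 176] 218 [ 62 129 170] 219 [ 63 115 152] 220 [ 60 105 138] 221 [ 65 106 140] 222 [ 67 108 144] 223 [ 71 113 150] 224 [ 73 116 154] 225 [ 76 118 155] 226 [ 74 118 155] 227 [ 71 115 154] 228 [ 70 114 152] 229 [ 70 114 152] 230 [ 69 113 148] 231 [ 68 112 148]
```

```bash
python3 -c "
from rig import robot; print(robot.hand_in())"
```

```text
the job is handed in; nothing more can be done
None
```

I latched the slide open and pushed the blank flat along the back fence, about 0–1 mm off the work axis and parallel to it in the last side view. The arm was clear when I handed the job in; no verdict came back.

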